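# Hang the red trolley wheel on the hook

### The job

Lift the spare trolley wheel with the red centre out of its wooden rack by the top of its rim and hang it on the tall steel J-hook: the rim goes over the upturned tip and the wheel is left hanging still from the hook's arm. Leave the wheel with the blue centre standing in its rack.

Things in the scene. Friction and masses are not known exactly. Their poses are not given: they have to be found in the camera images.
- red_wheel_center (a point): Centre of the loose wheel to hang: black tyre, red hub and spokes, 0.25-0.5 kg, 180 mm across, 22 mm thick, flat sides. Rim 26 mm deep (radius 90 outside, 64 inside), hub radius 15, spokes 10 thick. Stands upright; rim top 90 mm above this point. x along the level axle, z up. Five spokes, one straight down (-z): an open gap lies straight above the hub.
- blue_wheel_center (a point): Centre of the other loose wheel: same size and axes, blue hub and spokes, standing in a rack of its own; to be left alone. Which wheel is on the robot's left and which on its right varies.
- rack_red: Fixed wooden rack that holds the red wheel: 85 x 170 mm foot, two cheeks 130 mm long up to 66 mm above the worktop, a 25 mm slot between them that the wheel lifts straight up out of. Origin on the worktop under the wheel's centre (wheel centre 105 mm above it); x along the wheel's axle, z up.
- hook_seat (a point): Where the wheel hangs: top of the level arm (round bar, 10 mm) of a fixed steel J-hook stand, 220 mm above the worktop. x runs along the arm from tip to post, z up. The upturned tip is 57 mm towards -x and rises 14 mm above the arm; the post (16 mm) is 55 mm towards +x, no higher than the arm; foot radius 62 mm under the post. A hung wheel's centre is 64 mm below this point, axle along x.

How it is judged (in metres and radians):
At the end, for the whole second after the job is handed in: The red-centred wheel hangs by its rim from the hook's arm, between tip and post: its centre lies 52 to 76 mm below the seat point, within 48 mm of it along the arm and 25 mm across it, its axle within 0.45 rad (26 degrees) of the arm, and it moves slower than 0.05 m/s (x of red_wheel_center in the frame of hook_seat between -0.048 and 0.048 m and y of red_wheel_center in the frame of hook_seat between -0.025 and 0.025 m and z of red_wheel_center in the frame of hook_seat between -0.076 and -0.052 m and angle between the x axis of red_wheel_center and the x axis of hook_seat, either way round below 0.45 rad and linear speed of red_wheel below 0.05 m/s); the robot touches nothing.
It fails at once if the wheel with the blue centre is moved by more than 30 mm (distance of blue_wheel_center from where it was at the start of the episode above 0.03 m).
It also fails if it takes over 45 s, if anything falls off the work surface, if the arm or the gripper's body presses on something with over 40 N, if the wrist force passes 120 N, or if a joint passes its speed limit or range.

### The arm

A 6-joint arm with a two-finger parallel gripper is mounted at the origin on a cart in front of the work surface, level with it; the furniture and walls round the work are solid. World frame = base frame: x ahead of the robot, y to its left, z up, the work surface at z = 0. Lengths are in mm, angles in rad, forces in N, time in s.
With the tool pointing down it reaches from about 350 to 975 mm from the base axis. Payload 7.1 kg.
Tool frame: the origin (TCP) lies midway between the tips of the shut fingers; the grasp point (between the pads) lies 19 mm behind it (ctrl.grip_point_offset is the distance from the TCP to the grasp point, in mm); z points along the fingers, y is the line along which they close (so a half turn about z gives the same grasp; the last joint's range is limited). The gripper opens to 88 mm and grips with 3 to 60 N. Pads are 20 mm wide; open, the fingers measure 115 mm over their backs; the gripper's body (75 mm by 178 mm) begins 61 mm behind the grasp point.
Start: joints at [1.28, 0.423, 1.63, -0, 1.089, -0.019], TCP at [167.759, 602.048, 222.675] pointing down, gripper open.
Joint ranges: [-3, 3], [-0.9, 2.11], [0.09, 2.58], [-1.31, 4.45], [0.11, 2.69], [-2.54, 2.54]. Speed limits (rad/s): [2.39, 2.39, 3.01, 3.14, 3.14, 3.14].

### API

Orientations are given as a rotation vector (axis times angle).
In Python, from workcell import get_obs, optics, close_job, spotter, ctrl gives the robot as it stands. The module is installed in compiled form; this text tells all that it offers.
- The arm moves only by the tool move_arm, never from a script. Its argument "rows" is a list of rows, each a list of 5 numbers: the shift along the tool's x, y, z in cm, then the turn about the tool's z in degrees, then the opening in per cent of the stroke, from 0 (shut) to 100 (fully open). A call has 1 to 10 rows; each row shifts and turns the commanded pose from where the row before left it, along the tool's axes as they then stand; what a row does not reach is not made up. A row lasts 1/8 s, in which the tool goes at most 62.5 mm and 10.7 degrees, less where a joint would pass 70% of its speed; a pose out of reach is approached as far as the arm can. A call with a gripper value outside its range is refused whole. The fingers move at their own pace and stop on an object; the grip force is fixed at half the most. Time passes only in rows, so rows that do not move let the fingers close. It gives the time, the measured TCP pose, the force, the opening and the grip force at its end, in the units of the state.
- get_obs(): the state, without advancing time (a new reading comes with each control period).
- optics.get_image(name): name is "scene" or "side" or "wrist"; returns the picture (384x512x3 uint8, blue, green, red); there is no depth.
- optics.calibration(name): a dict with "camera_matrix" (3x3 intrinsics, pixels), "xyz" and "orientation" of the camera in the world. Camera axes: x right, y down, z forward; pixel columns grow to the right and rows downward; lengths in mm; the calibration is good to about 2 mm. A picture is of the moment at which its call begins: read the wrist's pose just before it. calibration takes no time and is no camera call; for the wrist camera it gives the pose at the moment of the call.
- close_job(): hands the job in; it is judged then, once.
Trained networks look in the newest picture that a camera, given by its name, has taken for a name from the list of things; names that differ only in an ending like _2 or _b are one class to them, and where a whole thing is asked for, a point or a joint stands for the part that bears it (a point fixed in the world has none). Each returns a list of dicts, best first, with "conf" (0 to 1); they miss things now and then, are a little off and sometimes report something else, mostly with a low value. They report only what shows in the picture. A call takes as long as a camera call.
- spotter.find_in(camera, label): "point" ([column, row] in pixels, amid what is visible of it).
- spotter.regions_of(camera, label): "region" (384x512 bool, what is visible of it) and "point" ([column, row] in pixels, amid what is visible of it).
The state is a dict: "t": time; "qpos": joint angles; "qvel": joint speeds; "joint_torque": joint torques, N m; "ee_pos": TCP position; "orientation": TCP orientation; "ft_force": force on the tool from outside, world axes, zero at the start; "moment": the same for the moment, N m; "width": finger opening in mm; "grasp_force": force on a finger pad.
Only numpy, scipy, OpenCV 4.12 (cv2) and the standard library are available. Lean on these libraries where they do the work, as an engineer would, in place of code of your own. Each camera call takes 0.05 s, during which the arm holds its last target. There are 200 camera calls.

## Working session

There is one attempt and no reset: what is moved stays moved. The work goes in short steps, Python scripts to look and compute and a tool call to move; the robot and the scene stay as the last step left them, time stands still between calls to the robot, and variables do not carry over. Pictures are saved under pics/ and viewed, at most 10 in all, crops included, and the job is handed in when it is done.

Besides the shell and the picture viewer there is one more tool, called after "Request:" as name(argument=value, ...) on one line, values as JSON. move_arm: Moves the arm, as the interface text tells. Its arguments: {"type":"object","properties":{"rows":{"type":"array","items":{"type":"array","items":{"type":"number"}}}},"required":["rows"]}

```bash
mkdir -p pics
python3 - <<'E'
from workcell import get_obs, optics, spotter, ctrl
import cv2, numpy as np
o=get_obs(); print(o, ctrl.grip_point_offset)
for c in ["scene","side"]:
    im=optics.get_image(c); cv2.imwrite(f"pics/{c}0.png",im)
    k=optics.calibration(c); print(c,k)
    for l in ["red_wheel_center","blue_wheel_center","rack_red","hook_seat"]:
        try: print(c,l,[(np.round(d["point"],1),round(d["conf"],2)) for d in spotter.find_in(c,l)][:3])
        except Exception as e: print(l,e)
E
```

```text
{'t': 0.0, 'qpos': array([ 1.27999090e+00,  4.23843508e-01,  1.63067590e+00, -2.55391766e-05,
        1.08858198e+00, -1.89883399e-02]), 'qvel': array([ 0.0012168 ,  0.00125427, -0.00063815,  0.00071749, -0.00078315,
        0.00042738]), 'joint_torque': array([-2.57298670e-03, -5.44618285e+01, -2.73658919e+01,  6.42248732e-02,
        2.27102812e-02, -1.33359408e-04]), 'ee_pos': array([167.61981422, 601.53681046, 221.90556328]), 'orientation': array([-4.25608975e-01, -3.11241608e+00,  2.34686676e-03]), 'ft_force': array([ 0.8974747 , -0.60217894,  0.2090559 ]), 'moment': array([ 0.03887016, -0.01891219,  0.06579932]), 'grasp_force': 0.0, 'width': 87.80124589352339} 18.700000000000003
scene {'camera_matrix': array([[488.21481268,   0.        , 259.38626188],
       [  0.        , 488.21481268, 192.531878  ],
       [  0.        ,   0.        ,   1.        ]]), 'xyz': array([-621.58069569, -682.34358093,  758.69841644]), 'orientation': array([-1.79560308,  1.00648447, -0.66092383])}
scene red_wheel_center [(array([175.5, 180.9]), 0.71)]
scene blue_wheel_center [(array([345. , 240.4]), 0.71)]
scene rack_red []
scene hook_seat [(array([269. , 220.3]), 0.67)]
side {'camera_matrix': array([[477.10865905,   0.        , 248.66302888],
       [  0.        , 477.10865905, 189.69027512],
       [  0.        ,   0.        ,   1.        ]]), 'xyz': array([ -18.35663739, -519.5847421 , 1308.7749301 ]), 'orientation': array([-2.41150568,  1.00703828, -0.28258919])}
side red_wheel_center [(array([167.6, 134.9]), 0.7)]
side blue_wheel_center [(array([312.6, 275.9]), 0.68)]
side rack_red [(array([170.8, 163.5]), 0.69)]
side hook_seat [(array([271.7, 186.4]), 0.72)]
```

Run:
```python
import cv2
for c in ["scene","side"]:
    im=cv2.imread(f"pics/{c}0.png"); cv2.imwrite(f"pics/{c}0b.png",cv2.resize(im,(800,600),interpolation=2))
```

```text
(no output)
```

View pics/scene0b.png

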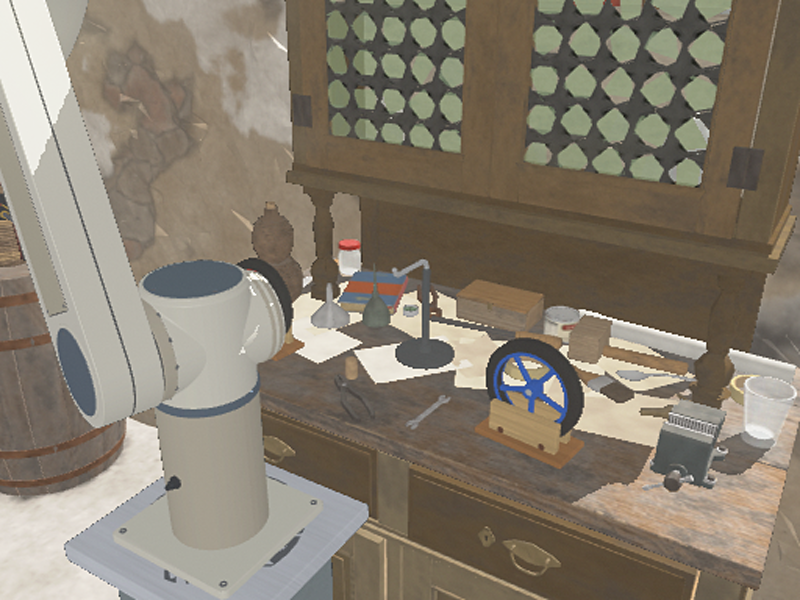

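View pics/side0b.png

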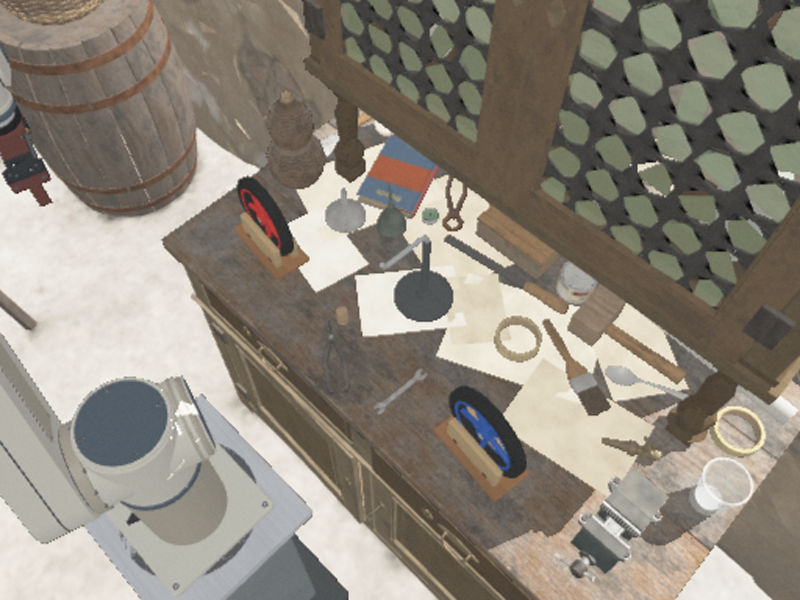

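The scene view shows the blue wheel at (535,390), the hook's arm from tip (395,272) to post (425,263), and the red wheel mostly hidden behind the arm. The side view shows the red wheel at (263,217), the hook's tip at (383,265) and its post top at (427,240).

```bash
cat > h.py <<'E'
from workcell import get_obs, optics, spotter
import cv2, numpy as np
from scipy.spatial.transform import Rotation as R
from scipy.optimize import least_squares
def back(k,uv,z):
    d=R.from_rotvec(k["orientation"]).apply(np.linalg.solve(k["camera_matrix"],[*uv,1])); c=k["xyz"]
    return c+d*(z-c[2])/d[2]
def proj(k,P):
    p=R.from_rotvec(k["orientation"]).inv().apply(np.atleast_2d(P)-k["xyz"])@k["camera_matrix"].T
    return p[:,:2]/p[:,2:]
E
python3 - <<'E'
from h import *
np.set_printoptions(precision=1,suppress=True)
ks,kc=optics.calibration("side"),optics.calibration("scene")
f=1.5625; B=lambda k,x,y,z:back(k,(x/f-.2,y/f-.2),z)
print("red ctr",B(ks,263,217,105),"blue",B(ks,487,432,105),B(kc,536,390,105))
print("red side ends",B(ks,239,190,105),B(ks,292,250,105))
print("hook tip",B(ks,382,264,224),B(kc,395,273,224))
print("hook post",B(ks,427,239,215),B(kc,427,262,215), "foot",B(ks,424,295,5),B(kc,424,352,5))
for c in ["side","scene"]:
  optics.get_image(c)
  for l in ["red_wheel_center","hook_seat","rack_red"]:
    for d in spotter.regions_of(c,l)[:1]:
        ys,xs=np.where(d["region"]); print(c,l,d["conf"],xs.min(),xs.max(),ys.min(),ys.max(),len(xs))
        cv2.imwrite(f"pics/m_{c}_{l}.png",d["region"].astype("uint8")*255)
E
```

```text
red ctr [465.3 326.2 105. ] blue [ 434.1 -301.4  105. ] [ 428.8 -307.6  105. ]
red side ends [476.2 416.4 105. ] [452.3 222.2 105. ]
hook tip [497.   13.2 224. ] [491.7   7.4 224. ]
hook post [597.4  -1.7 215. ] [592.2  -3.8 215. ] foot [607.2   4.4   5. ] [609.1   8.1   5. ]
side red_wheel_center 0.87 152 186 113 161 779
side rack_red 0.57 151 197 137 178 784
scene red_wheel_center 0.56 152 187 165 212 491
scene hook_seat 0.85 252 290 167 236 925
scene rack_red 0.47 175 194 210 230 185
```

Request:
move_arm(rows=[[0,0,-2,10,100],[0,0,-2,10,100],[0,0,-2,10,100],[0,0,-2,10,100],[0,0,-2,10,100],[0,0,-1,10,100],[0,0,0,10,100],[0,0,0,10,100],[0,0,0,1.5,100]])

```text
t: 2.02
ee_pos: [167.7, 602.0, 332.7]
orientation: [-2.354, -2.08, 0.0]
ft_force: [-0.2, -0.9, 1.1]
width: 87.5
grasp_force: 0.0
```

Request:
move_arm(rows=[[-2.4,3.3,0,0,100],[-2.4,3.3,0,0,100],[-2.4,3.3,0,0,100],[-2.4,3.3,0,0,100],[-2.4,3.3,0,0,100],[-2.4,3.3,0,0,100],[-2.4,3.3,0,0,100],[-2.4,3.3,0,0,80],[-2.4,3.3,0,0,60],[-2.4,3.3,0,0,50]])

```text
t: 3.28
ee_pos: [466.6, 322.2, 332.8]
orientation: [2.351, 2.084, 0.0]
ft_force: [0.5, 0.1, -0.1]
width: 61.3
grasp_force: 0.0
```

Run:
```python
from h import *
o=get_obs(); print(o["t"],o["ee_pos"],o["orientation"],o["width"],o["qpos"])
print(optics.calibration("wrist"))
im=optics.get_image("wrist"); cv2.imwrite("pics/w1.png",im)
for l in ["red_wheel_center","rack_red"]: print(l,[(d["point"],d["conf"]) for d in spotter.find_in("wrist",l)])
```

```text
3.275 [466.58938815 322.2395923  332.77449358] [2.35081766e+00 2.08399737e+00 3.79472995e-04] 61.34969796923978 [5.83420639e-01 2.27691828e-01 1.64585785e+00 2.10569774e-07
 1.26779897e+00 7.03605538e-01]
{'camera_matrix': array([[284.3973216 ,   0.        , 254.07396597],
       [  0.        , 284.3973216 , 192.99413202],
       [  0.        ,   0.        ,   1.        ]]), 'xyz': array([474.10834834, 387.67419883, 495.13398494]), 'orientation': array([ 2.88963099, -0.17308548, -0.02265977])}
red_wheel_center [([260.1, 160.2], 0.55)]
rack_red []
```

View pics/w1.png

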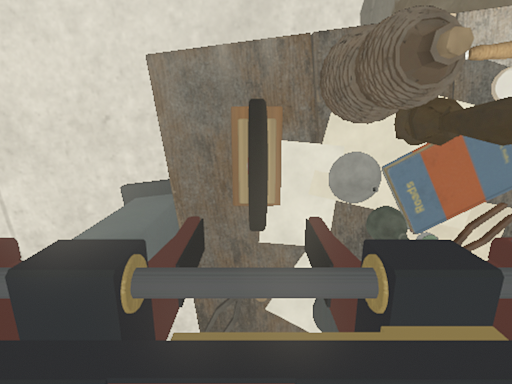

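The wrist picture shows the red wheel's tyre from above, nearly parallel to the image columns: ends at (257,98) and (258,231), columns 249–267. It lies right between the fingers.

Run:
```python
from h import *
from scipy.optimize import minimize
import math
im=optics.get_image("wrist");k=optics.calibration("wrist")
m0=spotter.regions_of("wrist","red_wheel_center"); 
print([(d["conf"],d["region"].sum()) for d in m0])
m1=(im.max(2)<75).astype("uint8"); n,lab,st,c=cv2.connectedComponentsWithStats(m1); m1=lab==lab[150,257]
print(st[lab[150,257]])
th=np.linspace(0,2*np.pi,120)
def mask(p):
    x,y,a=p; ax=np.array([math.cos(a),math.sin(a),0]); t=np.array([-math.sin(a),math.cos(a),0])
    P=np.vstack([np.array([x,y,105])+s*11*ax+90*(np.cos(th)[:,None]*t+np.sin(th)[:,None]*[0,0,1]) for s in(-1,1)])
    h=cv2.convexHull(proj(k,P).astype(np.float32)); m=np.zeros((384*8,512*8),np.uint8)
    cv2.fillPoly(m,[np.round((h+.5)*8).astype(np.int32)],1)
    return cv2.resize(m.astype(np.float32),(512,384),interpolation=cv2.INTER_AREA)
for m in [m1]+[d["region"] for d in m0[:1]]:
    r=minimize(lambda p:np.abs(mask((p[0],p[1],p[2]/100))-m).sum(),[465,326,-10],method="Nelder-Mead",options=dict(initial_simplex=[[465,326,-10],[475,326,-10],[465,336,-10],[465,326,-2]]))
    print(r.x,r.fun,m.sum())
y=R.from_rotvec(get_obs()["orientation"]).as_matrix()[:,1]; print("tool y yaw",math.atan2(y[1],y[0]))
```

```text
[(0.68, np.int64(2555))]
[ 248   99   19  132 2345]
[469.32652032 327.05524795 -11.03830969] 331.65625 2345
[470.03323593 327.98918476 -11.52222092] 169.84375 2555
tool y yaw -0.12239399536843634
```

Request:
move_arm(rows=[[0.6,0.25,4,0,50],[0,0,4,0,50],[0,0,3,0,50],[0,0,2.5,0,50],[0,0,1.5,0,50],[0,0,0.9,0,50],[0,0,0,0,50],[0,0,0,0,0],[0,0,0,0,0],[0,0,0,0,0]])

```text
t: 4.78
ee_pos: [469.4, 329.0, 174.3]
orientation: [2.354, 2.08, 0.002]
ft_force: [0.8, 0.1, 1.9]
width: 21.7
grasp_force: 30.0
```

Request:
move_arm(rows=[[0,0,0,0,0],[0,0,0,0,0],[0,0,0,0,0]])

```text
t: 5.15
ee_pos: [469.4, 329.1, 174.3]
orientation: [2.354, 2.08, 0.002]
ft_force: [0.9, -0.5, 6.3]
width: 21.7
grasp_force: 30.0
```

Request:
move_arm(rows=[[0,0,-0.5,0,0],[0,0,-1,0,0],[0,0,-1.5,0,0],[0,0,-1.5,0,0],[0,0,-1.5,0,0],[0,0,-1.5,0,0],[0,0,-1,0,0],[0,0,-0.5,0,0],[0,0,0,0,0]])

```text
t: 6.28
ee_pos: [468.9, 328.9, 263.8]
orientation: [2.354, 2.08, 0.0]
ft_force: [-0.0, 0.1, -4.0]
width: 21.4
grasp_force: 30.0
```

Run:
```python
from h import *
o=get_obs(); print(o["ee_pos"],o["orientation"],o["width"])
a=optics.get_image("side")[130:210,220:310]; b=optics.get_image("scene")[155:245,235:305]
A=cv2.resize(a,None,fx=6,fy=6,interpolation=2);B=cv2.resize(b,None,fx=3.7,fy=3.7*480/333,interpolation=2)
B=cv2.resize(b,None,fx=6,fy=6,interpolation=2)
# side by side, side crop 540x480, scene crop 420x540
A=A[:, :]; c=np.zeros((540,800,3),np.uint8); c[:480,:400]=A[:,60:460]; c[:540,400:800]=B[:,:400]
cv2.imwrite("pics/hook.png",c)
```

```text
[468.92603193 328.89800449 263.84763116] [2.35421259e+00 2.08018504e+00 3.54395253e-04] 21.446039688111433
```

View pics/hook.png

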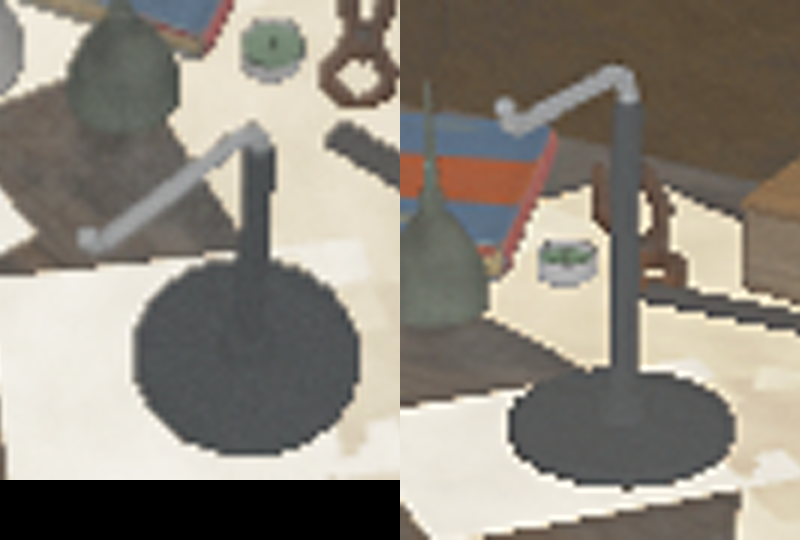

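Left (side camera): hook arm from knee (100,244) with tip (90,238) to post bend (255,138), foot centre (247,357). Right (scene camera): tip (506,107), knee (516,125), bend about (622,80), foot (622,428).

Run:
```python
from h import *
np.set_printoptions(precision=1,suppress=True)
S=lambda X,Y:np.array([220+(60+X)/6-.5,130+Y/6-.5]); C=lambda X,Y:np.array([235+(X-400)/6-.5,155+Y/6-.5])
M=np.array([[-57,0,-5],[-57,0,11],[55,0,-5],[55,0,-214]],float)
ob={"side":[S(102,244),S(90,236),S(255,138),S(247,357)],"scene":[C(517,125),C(506,107),C(625,80),C(622,428)]}
ks={c:optics.calibration(c) for c in ob}
def res(p,cs=("side","scene")):
    P=R.from_euler("z",p[2]).apply(M)+[p[0],p[1],220]
    return np.concatenate([(proj(ks[c],P)-ob[c]).ravel() for c in cs])
for cs in [("side","scene"),("side",),("scene",)]:
    r=least_squares(lambda p:res(p,cs),[550,4,-.1],x_scale=[10,10,.1],loss="soft_l1"); print(cs,r.x[:2],"yaw",round(r.x[2],3),r.fun)
# held wheel check
for c in ob:
    optics.get_image(c)
    for l in["red_wheel_center"]: print(c,[(d["point"],d["conf"]) for d in spotter.find_in(c,l)][:2], proj(ks[c],[469,328.5,263.8+20.7-90]))
```

```text
('side', 'scene') [550.2   6.5] yaw -0.03 [-1.9  2.3  0.   0.4  1.2 -2.6 -0.  -0.3 -1.4  1.8  0.5 -0.3  0.7 -2.2
 -0.1 -0.3]
('side',) [550.5   6.6] yaw -0.04 [-2.   2.1 -0.   0.1  1.5 -2.6  0.2 -0.2]
('scene',) [548.7   5.7] yaw -0.018 [-1.2  2.1  0.6 -0.   0.5 -2.  -0.3 -0.1]
side [([166.9, 122.8], 0.86)] [[164.2 119.3]]
scene [([166.3, 163.3], 0.95), ([270.5, 219.1], 0.51)] [[163.3 165. ]]
```

Request:
move_arm(rows=[[0,0,0.6,-2.5,0],[-1,0,0.7,-2.5,0],[-2.5,-0.3,0,0,0],[-4,-0.3,0,0,0],[-4,-0.3,0,0,0],[-4,-0.3,0,0,0],[-4,-0.3,0,0,0],[-4,-0.3,0,0,0],[-4,0,0,0,0],[-2.5,0,0,0,0]])

```text
t: 7.82
ee_pos: [438.6, 27.4, 251.0]
orientation: [2.264, 2.178, -0.0]
ft_force: [0.9, -0.1, -3.0]
width: 21.5
grasp_force: 30.0
```

Request:
move_arm(rows=[[-1.5,0,0,0,0],[-0.5,0,0,0,0],[0,0,0,0,0],[0,0,0,0,0]])

```text
t: 8.32
ee_pos: [438.9, 10.4, 250.6]
orientation: [-2.26, -2.182, -0.0]
ft_force: [0.1, 0.0, -3.7]
width: 21.8
grasp_force: 30.0
```

Run:
```python
from h import *
np.set_printoptions(precision=1,suppress=True)
o=get_obs(); print(o["t"],o["ee_pos"],o["orientation"],o["width"],o["ft_force"])
w=optics.get_image("wrist"); s=optics.get_image("side")[110:230,190:320]; c=optics.get_image("scene")[130:230,200:300]
out=np.zeros((600,800,3),np.uint8); out[:300,:400]=cv2.resize(w,(400,300)); out[300:,:325]=cv2.resize(s,(325,300),interpolation=2); out[:400,400:]=cv2.resize(c,(400,400),interpolation=2)
cv2.imwrite("pics/pre.png",out); cv2.imwrite("pics/w2.png",w)
print(optics.calibration("wrist")); print([(d["point"],d["conf"]) for d in spotter.find_in("wrist","hook_seat")])
k=optics.calibration("wrist"); d=np.array([np.cos(-.03),np.sin(-.03),0])
for t in(-57,0,55): print(t,proj(k,np.array([550,6.3,215])+t*d))
```

```text
8.325 [438.9  10.4 250.6] [-2.3 -2.2 -0. ] 21.81132287236422 [ 0.1  0.  -3.7]
{'camera_matrix': array([[284.4,   0. , 254.1],
       [  0. , 284.4, 193. ],
       [  0. ,   0. ,   1. ]]), 'xyz': array([440.9,  76.2, 413. ]), 'orientation': array([ 2.9, -0.1, -0. ])}
[([381.4, 179.1], 0.81)]
-57 [[328.8 214.6]]
0 [[406.8 214.3]]
55 [[482.2 213.9]]
```

View pics/pre.png

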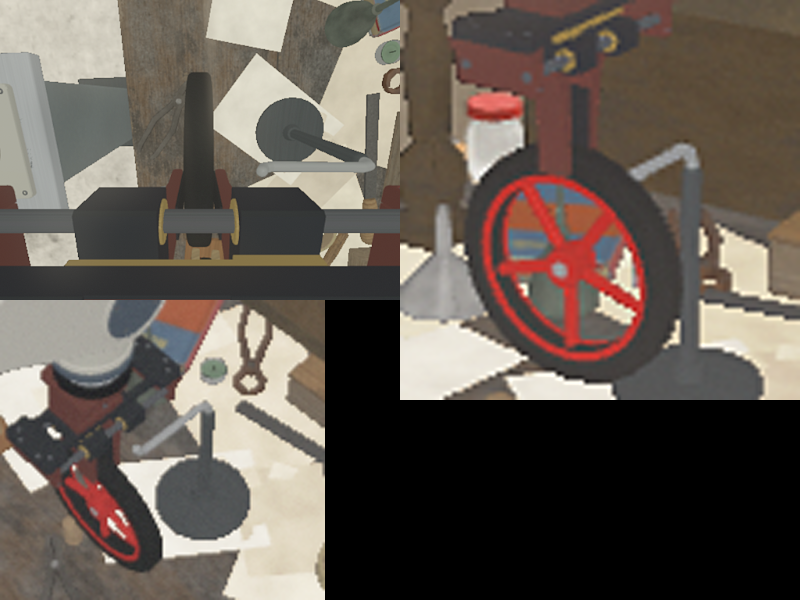

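The wrist part shows the hook's arm from (262,168) to (365,163) in the 400-wide thumbnail. The wheel hangs straight from the fingers (scene part) and still faces the tip. I'll measure the arm's line precisely in the wrist picture.

Run:
```python
from h import *
np.set_printoptions(precision=1,suppress=True)
w=cv2.imread("pics/w2.png");k=optics.calibration("wrist")
m=np.zeros(w.shape[:2],bool)
for d in spotter.regions_of("wrist","hook_seat")[:1]: m=d["region"]
g=w.astype(int); bar=(g.max(2)-g.min(2)<18)&(g.min(2)>110)&(g.max(2)<215)&m
pts=[]
for u in range(335,470,10):
    v=np.where(bar[195:230,u])[0]+195
    if len(v): pts.append((u,v.mean(),len(v)))
print(np.array(pts))
P=np.array([back(k,p[:2],215)for p in pts if 350<p[0]<452]); print(P); f=np.polyfit(P[:,0],P[:,1],1); print("yaw",f[0],"y@550",np.polyval(f,550))
us=np.where(bar[195:230].any(0))[0]; print(us.min(),us.max(), back(k,(us.min(),214),228))
```

```text
[[335.  217.   17. ]
 [345.  213.   13. ]
 [355.  212.5  14. ]
 [365.  212.5  14. ]
 [375.  212.5  14. ]
 [385.  212.5  12. ]
 [395.  213.   13. ]
 [405.  213.   13. ]
 [415.  213.   13. ]
 [425.  213.   11. ]
 [435.  213.   11. ]
 [445.  213.   13. ]
 [455.  213.5  14. ]
 [465.  210.   19. ]]
[[512.1   9.  215. ]
 [519.4   8.7 215. ]
 [526.7   8.5 215. ]
 [534.    8.2 215. ]
 [541.3   7.6 215. ]
 [548.6   7.3 215. ]
 [555.9   7.1 215. ]
 [563.2   6.8 215. ]
 [570.5   6.6 215. ]
 [577.8   6.3 215. ]]
yaw -0.04218951675693073 y@550 7.391548923098323
329 480 [489.7  12.9 228. ]
```

Request:
move_arm(rows=[[0.2,0,0,0,0],[0,1,0,0,0],[0,1.5,0,0,0],[0,1.5,0,0,0],[0,1.5,0,0,0],[0,1.5,0,0,0],[0,1.5,0,0,0],[0,1.5,0,0,0],[0,1.1,0,0,0],[0,0,0,0,0]])

```text
t: 9.82
ee_pos: [550.6, 7.7, 250.6]
orientation: [2.261, 2.181, -0.0]
ft_force: [-0.4, 1.1, -4.5]
width: 21.7
grasp_force: 30.0
```

Run:
```python
from h import *
np.set_printoptions(precision=1,suppress=True)
o=get_obs(); print(o["t"],o["ee_pos"],o["width"],o["ft_force"],o["moment"])
s=optics.get_image("side")[110:230,190:320]; c=optics.get_image("scene")[130:230,220:320]
out=np.hstack([cv2.resize(s,(400,400),interpolation=2),cv2.resize(c,(400,400),interpolation=2)])
cv2.imwrite("pics/over.png",out)
```

```text
9.825 [550.6   7.7 250.6] 21.7271307804259 [-0.4  1.1 -4.5] [-0.1  0.   0.1]
```

View pics/over.png

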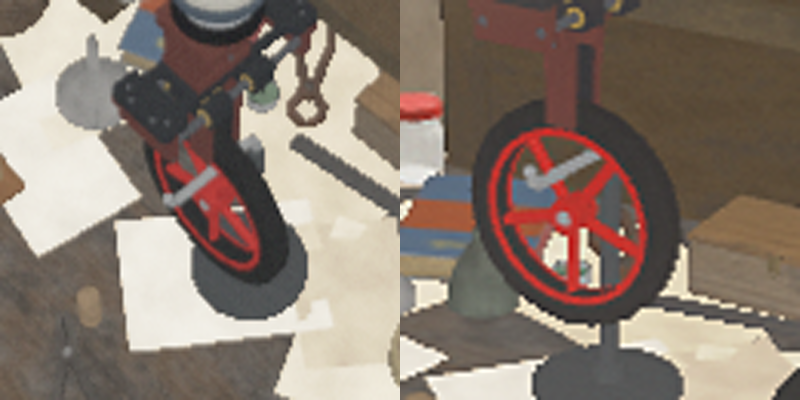

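The hook's arm goes through the upper gap: its tip is in front of the wheel at (530,180) in the scene part, and nothing touches. Now I lower it.

Request:
move_arm(rows=[[0,0,0.6,0,0],[0,0,0.8,0,0],[0,0,0.5,0,0],[0,0,0.3,0,0],[0,0,0.1,0,0],[0,0,0,0,0],[0,0,0,0,0]])

```text
t: 10.8
ee_pos: [549.8, 7.7, 232.1]
orientation: [2.26, 2.18, 0.001]
ft_force: [-16.0, -0.2, 34.6]
width: 21.6
grasp_force: 30.1
```

Request:
move_arm(rows=[[0,0,0.1,0,0],[0,0,0.1,0,0],[0,0,0,0,0]])

```text
t: 11.18
ee_pos: [549.8, 7.7, 230.8]
orientation: [2.26, 2.18, 0.002]
ft_force: [-18.5, -0.8, 40.6]
width: 21.7
grasp_force: 30.2
```

Request:
move_arm(rows=[[0,0,-0.3,0,0],[0,0,0,0,0]])

```text
t: 11.42
ee_pos: [549.9, 7.7, 231.1]
orientation: [2.261, 2.18, 0.001]
ft_force: [-7.8, -0.7, 17.6]
width: 21.6
grasp_force: 30.0
```

Run:
```python
from h import *
np.set_printoptions(precision=2,suppress=True)
o=get_obs(); print(o["t"],o["ee_pos"],o["width"],o["ft_force"],o["moment"])
s=optics.get_image("side")[130:210,220:300]; c=optics.get_image("scene")[140:220,235:315]
w=optics.get_image("wrist"); cv2.imwrite("pics/w3.png",w)
out=np.hstack([cv2.resize(s,(400,400),interpolation=2),cv2.resize(c,(400,400),interpolation=2)])
cv2.imwrite("pics/low.png",out)
```

```text
11.425 [549.9    7.73 231.06] 21.57984766734138 [-7.78 -0.65 17.6 ] [-0.13  1.59  0.02]
```

View pics/low.png

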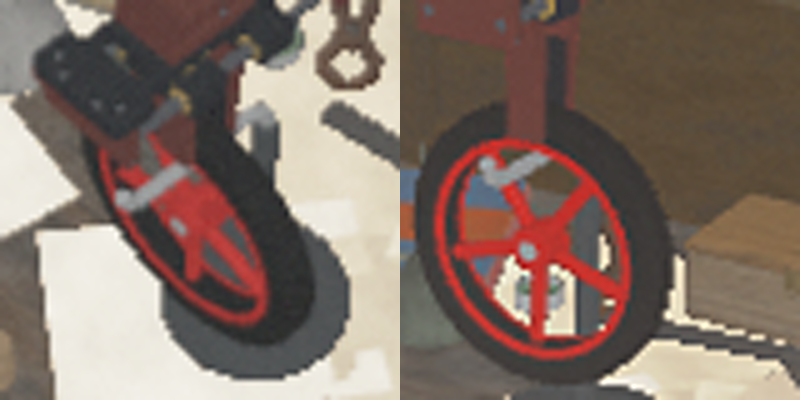

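The rim rests on the hook's arm (bar under the rim top at (520,165)) and the fingertips are above the bar. I'll relieve the load, open only part way (the upturned tip is close) and rise.

Request:
move_arm(rows=[[0,0,-0.1,0,0],[0,0,0,0,0],[0,0,0,0,30],[0,0,0,0,40],[0,0,0,0,45],[0,0,0,0,45],[0,0,0,0,45],[0,0,0,0,45]])

```text
t: 12.58
ee_pos: [549.9, 7.7, 229.6]
orientation: [-2.261, -2.181, 0.0]
ft_force: [-0.2, -0.4, 0.1]
width: 39.5
grasp_force: 0.0
```

Run:
```python
from h import *
np.set_printoptions(precision=2,suppress=True)
o=get_obs(); print(o["t"],o["ee_pos"],o["width"],o["ft_force"],o["moment"])
w=optics.get_image("wrist"); c=optics.get_image("scene")[140:220,235:315]
out=np.hstack([w[100:384,100:400][:,:,:],cv2.resize(c,(284,284),interpolation=2)])
cv2.imwrite("pics/rel.png",out)
```

```text
12.575 [549.93   7.74 229.6 ] 39.51230043453321 [-0.18 -0.44  0.07] [-0.08  0.1  -0.03]
```

View pics/rel.png

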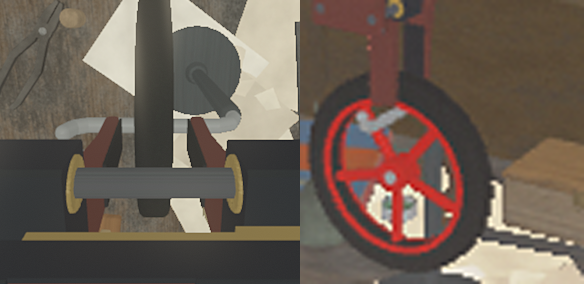

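The wheel hangs on the arm, between tip (65,130) and post (232,120) in the wrist part, with the fingers open clear of it on both sides. I retreat straight up.

Request:
move_arm(rows=[[0,0,-0.5,0,45],[0,0,-1,0,45],[0,0,-2,0,45],[0,0,-3,0,45],[0,0,-3,0,45],[0,0,-3,0,45],[0,0,-2,0,45],[0,0,0,0,45],[0,0,0,0,45],[0,0,0,0,45]])

```text
t: 13.92
ee_pos: [549.4, 7.8, 373.6]
orientation: [-2.26, -2.18, 0.002]
ft_force: [-0.8, 0.2, 0.0]
width: 39.3
grasp_force: 0.0
```

Request:
move_arm(rows=[[0,0,0,0,45],[0,0,0,0,45],[0,0,0,0,45],[0,0,0,0,45],[0,0,0,0,45],[0,0,0,0,45],[0,0,0,0,45],[0,0,0,0,45],[0,0,0,0,45],[0,0,0,0,45]])

```text
t: 15.18
ee_pos: [549.9, 7.8, 374.7]
orientation: [-2.261, -2.181, 0.0]
ft_force: [-1.1, -1.0, -0.3]
width: 39.8
grasp_force: 0.0
```

Run:
```python
from h import *
np.set_printoptions(precision=2,suppress=True)
o=get_obs(); print(o["t"],o["ee_pos"],o["ft_force"])
f=[]
w=optics.get_image("wrist"); c=optics.get_image("scene")
for i in range(10): b=optics.get_image("scene")
print("max change 0.5 s",cv2.absdiff(b,c)[140:230,230:320].max(), (cv2.absdiff(b,c)[140:230,230:320].max(2)>30).sum())
out=np.hstack([cv2.resize(w,(400,300)),cv2.resize(b[140:230,225:345],(400,300),interpolation=2)])
cv2.imwrite("pics/end.png",out)
```

```text
15.175 [549.91   7.76 374.69] [-1.09 -1.01 -0.34]
max change 0.5 s 7 0
```

View pics/end.png

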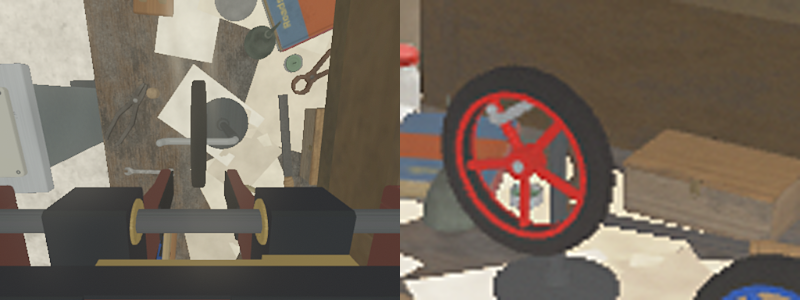

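The wheel hangs square and still near mid-arm (column 199 in the left part) and the gripper is clear.

```bash
python3 -c "
from workcell import close_job; print(close_job())"
```

```text
the job is handed in; nothing more can be done
None
```

The red-centred wheel hangs still near the middle of the hook's arm, the gripper is clear of it, the blue wheel was never approached, and the job was handed in after about 16 s of robot time (no verdict was returned).

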